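# Lay a washed flask on the draining board, chocked so that it cannot roll

### The arm

A 7-joint arm with a two-finger parallel gripper is mounted at the origin on the work surface. World frame = base frame: x ahead of the robot, y to its left, z up, the work surface at z = 0. Lengths are in m, angles in rad, forces in N, time in s.
With the tool pointing down it reaches from about 0.4 to 0.85 m from the base axis. Payload 6.9 kg.
Tool frame: the origin (TCP) lies midway between the tips of the shut fingers; the grasp point (between the pads) lies behind it (ctrl.pinch_z is the z of the grasp point in the tool frame, in m); z points along the fingers, y is the line along which they close (so a half turn about z gives the same grasp; the last joint's range is limited). The gripper opens to 85 mm and grips with 20 to 120 N. Pads are 22 mm wide; open, the fingers measure 114 mm over their backs; the gripper's body (76 mm by 85 mm) begins 54 mm behind the grasp point. The pads swing forward as they close: fully open they stand 13 mm farther back than shut.
Start: joints at [-1.014, 0.507, -0.238, 1.5, 0.126, 1.149, -0.155], TCP at [0.272, 0.563, 0.231] pointing down, gripper open.
Joint ranges: [-3.08, 3.08], [-0.24, 2.05], [-1.43, 1.35], [0, 2.5], [-1.52, 4.66], [0.17, 1.96], [-2.89, 2.89]. Speed limits (rad/s): [2.39, 2.39, 3.14, 3.14, 3.14, 3.14, 3.14].

### API

Orientations are given as a unit quaternion [w, x, y, z].
In Python, from station import ctrl, get_state, vision, ticket, models gives the robot as it stands. Calls block until the motion is done:
- ctrl.movep(position, orientation): joint-space move of the TCP to a pose.
- ctrl.movel(position, frame=None, max_speed=0.15): straight line of the TCP; frame=None keeps the orientation; max_speed is the mean speed in m/s.
- ctrl.set_joints(angles): joint-space move.
- ctrl.ungrasp() and ctrl.close_gripper(force=None): open the fingers fully, or close them until they stop; force is the grip in N (None keeps the last).
- ctrl.pause(seconds).
- ctrl.ik(position, orientation): joint angles nearest the present ones, or None.
- get_state(): the state.
- vision.grab_frame(name): name is "scene" or "top" or "wrist"; returns (picture, depth): 400x640x3 uint8, blue, green, red; 400x640 float32, m along the optical axis (not along the pixel's ray), 0 where there is no reading.
- vision.camera_info(name): a dict with "mtx" (3x3 intrinsics, pixels), "dist_coeffs" ([k1, k2, p1, p2, k3] as OpenCV has them; the pictures are not rectified), "R" (3x3) and "t" (3): a world point X has camera coordinates R X + t; the wrist camera has in their place "hand_eye" (4x4, takes a point from camera to tool coordinates, whose origin is the TCP and whose axes are the flange's). Camera axes: x right, y down, z forward; pixel columns grow to the right and rows downward; lengths in m; the calibration is good to about 2 mm. A picture is of the moment at which its call begins: read the wrist's pose just before it. camera_info takes no time and is no camera call.
A pose or a line that the arm cannot do raises ctrl.Unreachable and nothing moves.
- ticket.close_job(): hands the job in; it is judged then, once.
Trained networks look in the newest picture that a camera, given by its name, has taken for a name from the list of things; names that differ only in an ending like _2 or _b are one class to them, and where a whole thing is asked for, a point or a joint stands for the part that bears it (a point fixed in the world has none). Each returns a list of dicts, best first, with "p" (0 to 1); they miss things now and then, are a little off and sometimes report something else, mostly with a low value. They report only what shows in the picture. A call takes as long as a camera call. They do not tell look-alikes from the thing itself.
- models.recognise(camera, target): "point" ([column, row] in pixels, amid what is visible of it).
- models.masks_of(camera, target): "mask" (400x640 bool, what is visible of it) and "point" ([column, row] in pixels, amid what is visible of it).
The state is a dict: "time": time; "qpos": joint angles; "qd": joint speeds; "tau": joint torques, N m; "tcp_pos": TCP position; "eef_rot": TCP orientation; "contact_force": force on the tool from outside, world axes, zero at the start; "wrist_torque": the same for the moment, N m; "width": finger opening in m; "gripper_force": force on a finger pad.
Only numpy, scipy, OpenCV 4.12 (cv2) and the standard library are available. Lean on these libraries where they do the work, as an engineer would, in place of code of your own. Each camera call takes 0.05 s, during which the arm holds its last target. There are 200 camera calls.

### The job

Set the yellow chock bar across the sloping draining board, about mid-board or a little lower and near its centre line. Then lift the cream flask out of the rack and lay it across the slope with its middle close against the uphill side of the chock, letting go only once it is down there, so that it stays put instead of dropping or rolling off. Leave the black flask where it is.

Things in the scene. Friction and masses are not known exactly. Their poses are not given: they have to be found in the camera images.
- chock: Yellow bar with black bands, 120 x 26 x 14 mm (x, y, z), 100 to 170 g; friction holds it on the slope. Starts flat on the bench between rack and board. Origin: centre of its underside; x along its length, z up. Take it across its width. A flask resting against it on the board has its axis 38 mm from the bar's middle line and 16 mm above its top: the downhill finger must end above the bar.
- cream_flask: Cream vacuum flask, red cap, 0.3 to 0.5 kg, lying in either place of a grey rack, axis 42 mm above the bench. Body 60 mm diameter, x from -95 to +75 mm; cap 50 mm, to x = +106. Origin on its axis near the centre of mass; x along the axis to the cap; y, z turn as it rolls. Take it across the diameter at the origin, tips about 5 to 12 mm below the axis. On the board its axis is 30 mm up.
- deck (a point): Middle of the top of the fixed, sloping metal draining board, 280 (x) by 240 mm (y), 30 mm above the bench there. Tilted 6 degrees: x level across the slope, y uphill along the surface, z square to it. Rims 8 mm high, 5 mm thick on the uphill edge and both sides; the low (-y) edge is open, and a flask laid on the bare slope rolls off it.
- black_flask: Bystander: black vacuum flask, black cap, same size and frame as the cream one, parallel to it in the rack's other place, axes 120 mm apart. Leave it. The rack holds each flask by small rests 55 mm either side of its origin, up to 31 mm above the bench and 33 mm beside the axis; between them the middle 90 mm is clear down to the 6 mm base.
There are look-alikes about, which are no part of the job. What is shaped like the cream_flask but blue is not meant.

How it is judged:
On the way, in this order (a step that is already met when the one before it is completed fails the run):
1. the chock lies across the draining board, let go and at rest, with the cream flask still in the rack (x of chock in the frame of deck between -0.06 and 0.06 m and y of chock in the frame of deck between -0.1 and 0.035 m and z of chock in the frame of deck between -0.004 and 0.006 m and angle between the x axis of chock and the x axis of deck, either way round below 0.27 rad and contact force between the fingers and chock below 0.05 N and linear speed of chock below 0.02 m/s and distance of cream_flask from where it was at the start of the episode below 0.03 m), for 0.2 s.
2. the cream flask, still held in the fingers, is down on the board across the slope (within 12 mm of its resting height), close to the uphill side of the chock (less than about 20 mm of gap) (x of chock in the frame of deck between -0.06 and 0.06 m and y of chock in the frame of deck between -0.1 and 0.035 m and z of chock in the frame of deck between -0.004 and 0.006 m and angle between the x axis of each of chock, cream_flask and the x axis of deck, either way round below 0.27 rad and x of cream_flask in the frame of deck between -0.06 and 0.06 m and z of cream_flask in the frame of deck between 0.024 and 0.042 m and horizontal distance between cream_flask and chock below 0.062 m and contact force between the fingers and cream_flask above 0.5 N), for 0.1 s.
At the end, for the whole second after the job is handed in: Chock flat on the board, its middle within 60 mm of the centre line and -100 to +35 mm along the slope; cream flask at rest on the board against it, middles under 55 mm apart, also within 60 mm of the line; both across the slope within 15 degrees; black flask within 20 mm of its start (x of chock in the frame of deck between -0.06 and 0.06 m and y of chock in the frame of deck between -0.1 and 0.035 m and z of chock in the frame of deck between -0.004 and 0.006 m and angle between the x axis of each of chock, cream_flask and the x axis of deck, either way round below 0.27 rad and x of cream_flask in the frame of deck between -0.06 and 0.06 m and z of cream_flask in the frame of deck between 0.024 and 0.036 m and horizontal distance between cream_flask and chock below 0.055 m and contact force between cream_flask and chock above 0.02 N and linear speed of each of cream_flask, chock below 0.02 m/s and angular speed of cream_flask below 0.4 rad/s and distance of black_flask from where it was at the start of the episode below 0.02 m); the robot touches nothing.
It fails at once if the cream flask is dropped or let run: it moves faster than 0.5 m/s out of the fingers (linear speed of cream_flask above 0.5 m/s and contact force between the fingers and cream_flask below 0.05 N).
It fails at once if the black flask is moved by more than 20 mm (distance of black_flask from where it was at the start of the episode above 0.02 m).
It also fails if it takes over 67 s, if anything falls off the work surface, if the arm or the gripper's body presses on something with over 40 N, if the wrist force passes 120 N, or if a joint passes its speed limit or range.

## Working session

There is one attempt and no reset: what is moved stays moved. The work goes in short steps, each a Python script; the robot and the scene stay as the last script left them, time stands still between calls to the robot, and variables do not carry over. Pictures are saved under pics/ and viewed, at most 10 in all, crops included, and the job is handed in when it is done.

```bash
mkdir -p pics; ls; python3 - <<'E'
from station import ctrl,get_state,vision,models
import cv2,numpy as np
print(get_state()); print(ctrl.pinch_z)
ims=[]
for c in("top","scene"):
    im,d=vision.grab_frame(c); ims.append(im); np.save(f"pics/{c}_d.npy",d); cv2.imwrite(f"pics/{c}0.png",im)
    for t in("chock","cream_flask","black_flask","deck"):
        try:
            for r in models.masks_of(c,t)[:4]: print(c,t,round(r["p"],2),r["point"],r["mask"].sum())
        except Exception as e: print(c,t,e)
    i=vision.camera_info(c);print(i)
E
```

```text
pics
{'time': 0.0, 'qpos': array([-1.01453646,  0.50833378, -0.23750508,  1.50114016,  0.12573046,
        1.14890644, -0.15478687]), 'qd': array([ 1.10436440e-05,  1.16313205e-03,  5.01150077e-04,  8.57204160e-04,
       -4.90101644e-04, -1.73822767e-03,  7.70077166e-04]), 'tau': array([-1.89800380e-04, -6.20595074e+01, -2.18685351e+00, -2.49660748e+01,
        1.27396075e-02,  1.17208308e-02,  4.16836588e-05]), 'tcp_pos': array([0.27214932, 0.56207245, 0.23042899]), 'eef_rot': array([-1.65010535e-04,  2.23463674e-01,  9.74711845e-01, -8.82699661e-04]), 'contact_force': array([-0.00182171, -0.56840634, -0.41332719]), 'wrist_torque': array([0.02432223, 0.03348569, 0.04995328]), 'gripper_force': 0.0, 'width': 0.08547315522375915}
-0.0187
top chock 0.59 [318.3, 96.1] 632
top cream_flask 0.92 [192.5, 287.3] 2888
top cream_flask 0.89 [184.0, 157.0] 2845
top black_flask 0.94 [242.6, 146.9] 2617
top deck 0.71 [186.8, 155.6] 2780
top deck 0.65 [481.1, 125.1] 13253
{'mtx': array([[364.04759182,   0.        , 316.7643472 ],
       [  0.        , 364.04759182, 201.04668406],
       [  0.      
[... 317 characters left out ...]
8236])}
scene chock 0.88 [378.5, 305.7] 806
scene cream_flask 0.91 [443.0, 188.6] 2498
scene cream_flask 0.64 [371.0, 110.3] 1826
scene black_flask 0.87 [407.3, 214.2] 2466
scene deck 0.62 [406.6, 216.7] 2530
scene deck 0.6 [199.8, 349.3] 15346
{'mtx': array([[515.77876543,   0.        , 319.07840321],
       [  0.        , 515.77876543, 203.52698194],
       [  0.        ,   0.        ,   1.        ]]), 'dist_coeffs': array([-0.04784698,  0.        ,  0.        ,  0.        ,  0.        ]), 'R': array([[ 0.5023239 ,  0.86462322,  0.00986874],
       [ 0.74057654, -0.42430858, -0.52106489],
       [-0.44633741,  0.26905191, -0.85346001]]), 't': array([-0.28180371, -0.2075147 ,  1.29879633])}
```

View pics/top0.png

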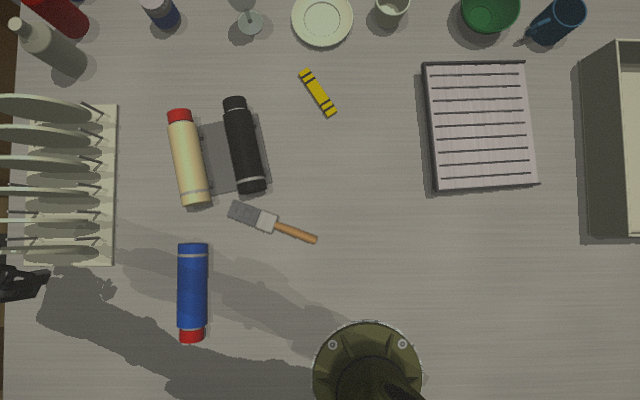

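View pics/scene0.png

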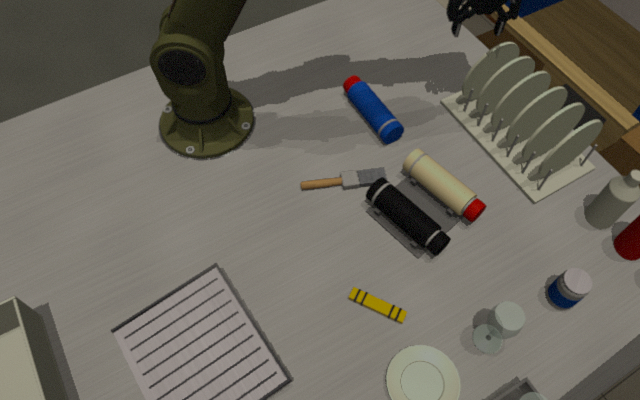

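The five candidates in the top picture:
- The cream flask with a red cap lies in the rack's outer place at (187,157). It fits the description.
- The blue flask with a red cap at (193,290) is a look-alike lying outside the rack.
- The black flask is the bystander, at (243,146).
- The chock is at (318,94). It is the only yellow bar with black bands.
- The board is at (480,125), with its rims on the top, bottom and one side edge.

Next I'll measure everything from depth and confirm with one crop.

```bash
cat > h.py <<'E'
import numpy as np,cv2
from scipy.optimize import least_squares
from station import ctrl,get_state,vision,models,ticket
def cloud(c,d,info=None):
    i=info or vision.camera_info(c); H,W=d.shape
    uv=np.stack(np.meshgrid(np.arange(W),np.arange(H)),-1).reshape(-1,1,2).astype(float)
    n=cv2.undistortPoints(uv,i["mtx"],i["dist_coeffs"]).reshape(-1,2)
    P=np.c_[n,np.ones(len(n))]*d.reshape(-1,1)
    return ((P-i["t"])@i["R"]).reshape(H,W,3)   # R^T (P-t)
def flask(P,zaxis=None):
    """cylinder fit, horizontal axis. returns centre, yaw to +x end ambiguous, extents"""
    c0=P.mean(0); w,v=np.linalg.eigh(np.cov((P-c0)[:,:2].T)); a0=np.arctan2(v[1,1],v[0,1])
    def f(p):
        a=p[2]; n=np.array([-np.sin(a),np.cos(a)])
        return np.hypot((P[:,:2]-p[:2])@n,P[:,2]-p[3])-0.03
    def g(p): return np.r_[f(p),1e-1*((p[:2]-c0[:2])@[np.cos(p[2]),np.sin(p[2])])]
    s=least_squares(g,[*c0[:2],a0,0.042],loss="soft_l1",f_scale=0.002).x
    t=(P[:,:2]-s[:2])@[np.cos(s[2]),np.sin(s[2])]
    return s,np.percentile(t,[.5,99.5]),np.abs(f(s)).mean()
def best(c,t,near):
    rs=models.masks_of(c,t)
    rs=[r for r in rs if np.hypot(*(np.array(r["point"])-near))<40]
    return rs[0]["mask"] if rs else None
E
python3 - <<'E'
from h import *
for c,pts in (("top",dict(cream_flask=(187,157),black_flask=(243,146),chock=(318,94),deck=(480,125))),("scene",dict(cream_flask=(443,188),black_flask=(407,214),chock=(378,305),deck=(199,349)))):
    im,d=vision.grab_frame(c); X=cloud(c,d)
    for t,p in pts.items():
        m=best(c,t,p)
        if m is None: print(c,t,None); continue
        m=cv2.erode(m.astype(np.uint8),np.ones((3,3)))>0 if t!="chock" else m
        m&=d>0
        P=X[m]
        if "flask" in t:
            P=P[P[:,2]>.03]; s,e,r=flask(P); u=np.array([np.cos(s[2]),np.sin(s[2])])
            print(c,t,s.round(4),e.round(4),"ends",(s[:2]+u*e[0]).round(3),(s[:2]+u*e[1]).round(3),r)
        elif t=="chock":
            P=P[(P[:,2]>.008)&(P[:,2]<.02)]; print(c,t,P.mean(0).round(4),cv2.minAreaRect((P[:,:2]*1000).astype(np.float32)))
        else:
            A=np.c_[P[:,:2],np.ones(len(P))]; w=np.ones(len(P),bool)
            for _ in range(5):
                k=np.linalg.lstsq(A[w],P[w,2],rcond=None)[0]; w=np.abs(A@k-P[:,2])<.003
            print(c,t,k.round(4),np.degrees(np.hypot(k[0],k[1])),w.mean(),cv2.minAreaRect((P[:,:2]*1000).astype(np.float32)),P.mean(0))
            b=cv2.boxPoints(cv2.minAreaRect((P[:,:2]*1000).astype(np.float32))); print(b.round(0).tolist())
    if c=="top": cv2.imwrite("pics/crop.png",cv2.resize(im[80:220,150:290],None,fx=4,fy=4))
E
```

```text
top cream_flask [ 0.4609  0.3752 -2.9169  0.041 ] [-0.104   0.0933] ends [0.562 0.398] [0.37  0.354] 0.0015190948841509197
top black_flask [ 0.4857  0.2586 -2.9263  0.0408] [-0.1038  0.0926] ends [0.587 0.281] [0.395 0.239] 0.0015170057156194364
top chock [0.6187 0.1026 0.0136] ((619.4471435546875, 102.28094482421875), (120.08175659179688, 27.172616958618164), 33.025089263916016)
top deck [-0.0069  0.1053  0.06  ] 6.0468710921620445 0.9188206160037146 ((540.0482177734375, -251.61724853515625), (279.06072998046875, 240.0798797607422), 3.987013578414917) [ 0.53897446 -0.24722636  0.03065953]
[[393.0, -142.0], [409.0, -381.0], [688.0, -362.0], [671.0, -122.0]]
scene cream_flask [ 0.4723  0.3772 -2.9012  0.042 ] [-0.0971  0.0972] ends [0.567 0.4  ] [0.378 0.354] 0.0020251585220739557
scene black_flask None
scene chock [0.6226 0.0999 0.014 ] ((621.3903198242188, 100.46041870117188), (118.82948303222656, 28.33765411376953), 32.821407318115234)
scene deck [-0.0071  0.1034  0.0608] 5.936582466178126 0.8781178374005663 ((542.0933227539062, -252.76565551757812), (280.550048828125, 235.29379272460938), 4.354567050933838) [ 0.52610908 -0.24223689  0.03228673]
[[393.0, -146.0], [411.0, -381.0], [691.0, -359.0], [673.0, -125.0]]
```

View pics/crop.png

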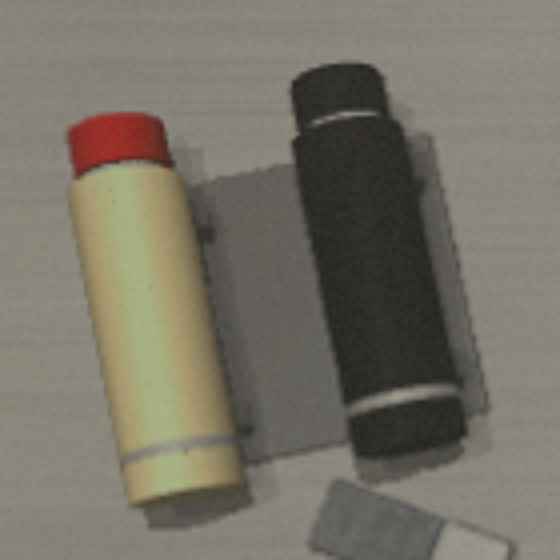

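The crop confirms it: cream body with a red cap, cap end at +x, in the rack beside the black flask. The measurements fit too: axis at 41–42 mm, chock 120x27 mm with its top at 14 mm, and board 279x240 mm tilted 6°. Next I'll pick and place the chock.

```bash
cat >> h.py <<'E'
from scipy.spatial.transform import Rotation as Ro
YAW=np.radians(4.1); C=np.array([0.541,-0.252,0.0297])
RD=(Ro.from_euler("z",YAW)*Ro.from_euler("x",np.radians(6))).as_matrix()
def deck(p): return C+RD@np.array(p,float)
def todeck(p): return RD.T@(np.array(p)-C)
def down(a):  # closing line at yaw a
    return np.array([[-np.sin(a),np.cos(a),0],[np.cos(a),np.sin(a),0],[0,0,-1]]).T
def q(R): return Ro.from_matrix(R).as_quat()[[3,0,1,2]]
def deckdown(s=1): # tool square to board, closing along the slope
    return np.c_[-s*RD[:,0],s*RD[:,1],-RD[:,2]]
def st(m=""):
    s=get_state(); print(m,round(s["time"],2),s["tcp_pos"].round(4),"w",round(s["width"],4),"gf",round(s["gripper_force"],1),"F",s["contact_force"].round(1)); return s
E
python3 - <<'E'
from h import *
a=np.radians(123); p=np.array([.620,.1015,0])
qc=q(down(a))
print(ctrl.ik(p+[0,0,.002],qc), ctrl.ik(deck([0,-.03,.003]),q(deckdown())), ctrl.ik([.463,.375,.0255],q(down(np.radians(103)))))
ctrl.movep(p+[0,0,.12],qc); st("above")
ctrl.movel(p+[0,0,.002],max_speed=.15); st("down")
ctrl.close_gripper(40); st("closed")
ctrl.movel(p+[0,0,.15],max_speed=.2); st("lift")
ctrl.movel(deck([0,-.03,.12]),q(deckdown()) if 0 else None,max_speed=.25) if 0 else ctrl.movep(deck([0,-.03,.10]),q(deckdown()))
st("over deck")
im,d=vision.grab_frame("top"); cv2.imwrite("pics/held.png",im[40:220,300:560])
E
```

```text
[ 0.02219485  0.77784833 -0.37554568  1.73140141  0.40592717  0.70999081
  1.58004059] [ 0.59266057  0.72788691 -0.16991388  1.70550862  0.03253946  0.7691562
  2.08061329] [-0.52579187  0.70196728 -0.31626496  1.8097106   0.32468397  0.68097065
  0.77123928]
above 3.11 [0.6198 0.1029 0.1202] w 0.0857 gf 0.0 F [ 0.1 -0.  -1.2]
down 4.04 [0.6206 0.1019 0.0028] w 0.0856 gf 0.0 F [-0.2  0.1 -0.5]
closed 4.62 [0.6203 0.1015 0.0025] w 0.0248 gf 40.6 F [-0.7 -0.6  5.8]
lift 5.52 [0.6192 0.1011 0.1486] w 0.0251 gf 39.8 F [-0.4  0.5 -1.7]
over deck 7.01 [ 0.545  -0.29    0.1262] w 0.0249 gf 39.8 F [ 0.1  1.1 -1.6]
```

```bash
python3 - <<'E'
from h import *
ctrl.movel(deck([0,-.03,.012]),max_speed=.12); f0=st("near")["contact_force"]
for z in (.008,.006,.0045,.003,.0015,0.0005):
    ctrl.movel(deck([0,-.03,z]),max_speed=.03); s=st("z"); print(todeck(s["tcp_pos"]).round(4))
    if s["contact_force"][2]-f0[2]>5: break
ctrl.ungrasp(); st("open")
ctrl.movel(deck([0,-.03,.12]),max_speed=.2); 
ctrl.movel([.50,.1,.22],q(down(np.radians(103))),max_speed=.3); st()
im,d=vision.grab_frame("top"); cv2.imwrite("pics/placed.png",cv2.resize(im[40:220,300:560],None,fx=3,fy=3))
X=cloud("top",d); r=models.masks_of("top","chock"); print([(x["p"],x["point"]) for x in r])
hsv=cv2.cvtColor(im,cv2.COLOR_BGR2HSV); m=cv2.inRange(hsv,(20,120,80),(35,255,255))>0; m[:, :420]=0;m[:,545:]=0
P=X[m&(d>0)]; D=(P-C)@RD; print(m.sum(),D.mean(0).round(4),cv2.minAreaRect((D[:,:2]*1000).astype(np.float32)))
E
```

```text
near 7.94 [ 0.5438 -0.2832  0.0392] w 0.0249 gf 39.8 F [ 1.1  0.2 -1.1]
z 8.22 [ 0.5432 -0.2827  0.0348] w 0.025 gf 39.8 F [-0.1  0.6 -1. ]
[ 0.     -0.0301  0.0083]
z 8.47 [ 0.5431 -0.2824  0.0325] w 0.0249 gf 39.8 F [ 0.6  0.6 -1.5]
[-0.0001 -0.03    0.0059]
z 8.72 [ 0.5431 -0.2822  0.0309] w 0.0249 gf 39.8 F [-0.6  0.5 -1.8]
[-0.0001 -0.0299  0.0044]
z 8.97 [ 0.5431 -0.282   0.0295] w 0.0245 gf 39.8 F [ 0.7 -0.7 -2.1]
[-0.     -0.03    0.0029]
z 9.22 [ 0.5432 -0.2821  0.0293] w 0.0247 gf 41.0 F [-2.9 -0.5 10.1]
[ 0.     -0.03    0.0027]
open 9.84 [ 0.5431 -0.2819  0.0279] w 0.0852 gf 0.0 F [-0.3  0.3 -0.1]
 12.07 [0.4999 0.0984 0.2195] w 0.0851 gf 0.0 F [-0.3 -0.5  0.2]
[]
13 [-0.1609  0.3989  0.6406] ((-149.7781982421875, 400.8757019042969), (56.68264389038086, 8.942887306213379), 10.65009880065918)
```

View pics/placed.png

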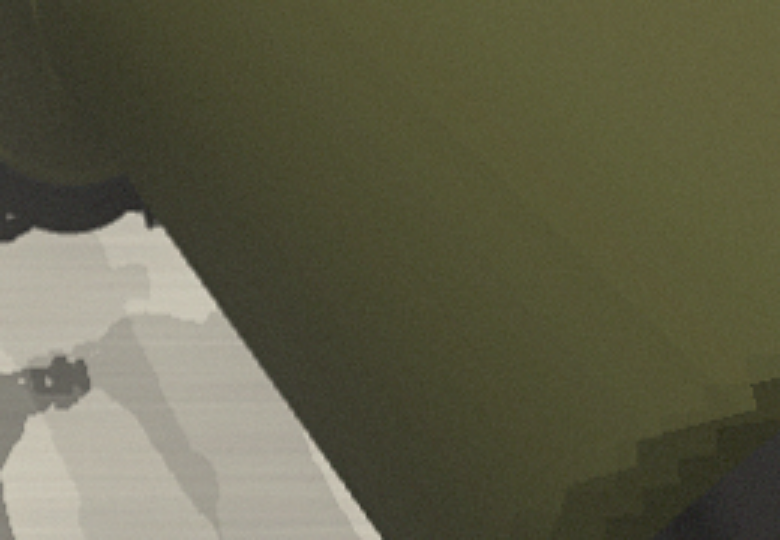

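The arm blocks the top view of the board. I'll move above the cream flask and check the chock and the flask from there.

```bash
python3 - <<'E'
from h import *
f=np.array([.463,.375]); 
ctrl.movel([*f,.22],q(down(np.radians(103))),max_speed=.3)
s=st()
for c in("top","scene"):
    im,d=vision.grab_frame(c); X=cloud(c,d)
    hsv=cv2.cvtColor(im,cv2.COLOR_BGR2HSV); D=(X-C)@RD
    m=(cv2.inRange(hsv,(20,120,80),(35,255,255))>0)&(d>0)&(abs(D[...,0])<.1)&(abs(D[...,1])<.1)&(D[...,2]>.008)&(D[...,2]<.02)
    Q=D[m]; print(c,m.sum()); 
    if m.sum()>50: print(Q.mean(0).round(4),cv2.minAreaRect((Q[:,:2]*1000).astype(np.float32)))
    if c=="top": cv2.imwrite("pics/top2.png",im)
s=get_state(); im,d=vision.grab_frame("wrist"); i=vision.camera_info("wrist")
T=np.eye(4);T[:3,:3]=Ro.from_quat(s["eef_rot"][[1,2,3,0]]).as_matrix();T[:3,3]=s["tcp_pos"]
W=T@i["hand_eye"]; i["R"]=W[:3,:3].T; i["t"]=-W[:3,:3].T@W[:3,3]
X=cloud("wrist",d,i)
for r in models.masks_of("wrist","cream_flask")[:3]:
    m=cv2.erode(r["mask"].astype(np.uint8),np.ones((5,5)))>0; P=X[m&(d>0)]
    P=P[(P[:,2]>.035)&(P[:,2]<.085)]
    print(r["p"],r["point"],len(P))
    if len(P)>200: P=P[::max(1,len(P)//3000)]; s_,e,rr=flask(P); print(s_.round(4),e.round(4),rr)
cv2.imwrite("pics/wrist.png",im)
E
```

```text
13.25 [0.4639 0.3728 0.2197] w 0.0855 gf 0.0 F [-0.1 -0.5 -0.3]
top 572
[-0.0005 -0.0279  0.0136] ((-0.2820014953613281, -29.257646560668945), (27.712919235229492, 119.7896499633789), 89.82382202148438)
scene 809
[ 0.0038 -0.0301  0.0148] ((1.3460426330566406, -30.445531845092773), (27.00360679626465, 120.1883544921875), 89.96734619140625)
0.82 [359.6, 11.3] 850
[0.2604 0.3691 1.6248 0.0431] [-0.0304  0.0229] 0.0021896845341118644
0.78 [323.9, 182.8] 8070
[ 0.4579  0.3739 -2.9286  0.04  ] [-0.1077  0.0836] 0.000855375237232701
0.68 [217.3, 174.7] 8165
[ 0.4782  0.2551 -2.9332  0.0405] [-0.106   0.0783] 0.0006920582097301401
```

View pics/wrist.png

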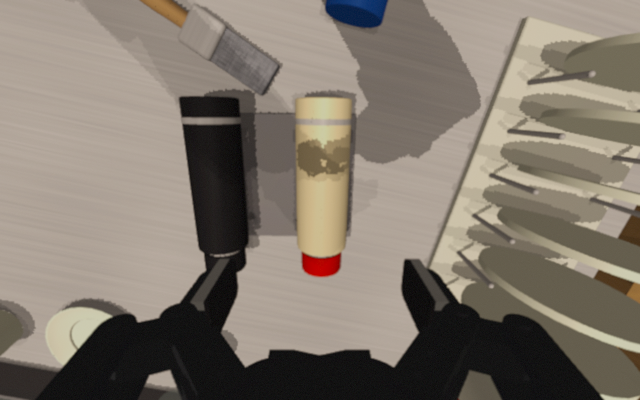

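View pics/top2.png

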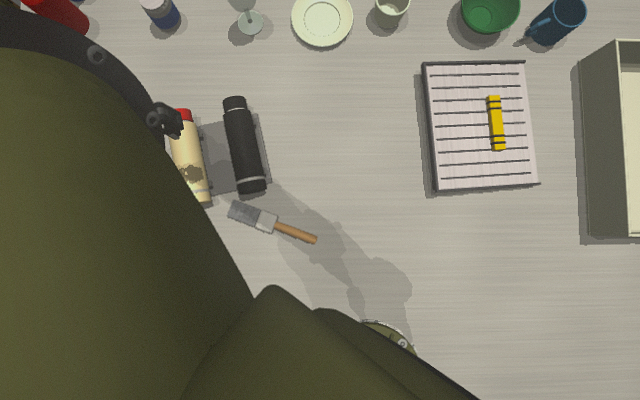

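The chock lies flat at deck (0, −0.029), parallel to x. The wrist fit agrees with the cream flask's pose, with its axis through about (0.463, 0.375) at yaw 0.22. The wrist picture shows the cream flask at (324,180) with the red cap towards the gripper. Now I'll grasp it.

```bash
python3 - <<'E'
from h import *
Rg=down(np.pi/2+.222); f=np.array([.463,.3748])
ctrl.movel([*f,.12],q(Rg),max_speed=.2); ctrl.pause(.2); st()
ctrl.movel([*f,.0255],max_speed=.1); ctrl.pause(.2); st("down")
ctrl.close_gripper(60); st("closed")
ctrl.movel([*f,.06],max_speed=.08); st("lift")
ctrl.movel([*f,.25],max_speed=.2); s=st("up")
im,d=vision.grab_frame("wrist"); cv2.imwrite("pics/grip.png",im)
E
```

```text
14.3 [0.4636 0.3754 0.1215] w 0.0851 gf 0.0 F [-0.2  0.6 -0.2]
down 15.59 [0.4633 0.375  0.0261] w 0.0856 gf 0.0 F [ 0.5 -0.3 -0. ]
closed 15.96 [0.463  0.3755 0.0263] w 0.0581 gf 63.4 F [-1.5  0.1  5.5]
lift 16.54 [0.463  0.3746 0.0601] w 0.0586 gf 65.1 F [ 0.4 -0.1 -4.4]
up 17.64 [0.4625 0.3742 0.2486] w 0.0579 gf 65.1 F [-0.4  0.1 -4.7]
```

View pics/grip.png

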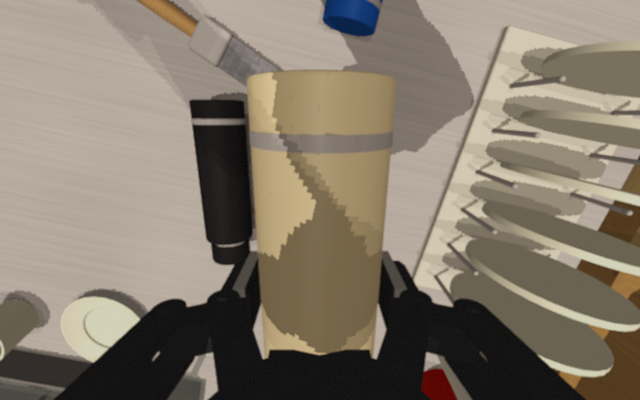

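The flask is held level, and the rack and black flask look undisturbed. Next I'll carry it over and lower it.

```bash
python3 - <<'E'
from h import *
Y=.012
ctrl.movel(deck([0,Y,.20]),q(deckdown()),max_speed=.25); st("over")
ctrl.movel(deck([0,Y,.06]),max_speed=.12); st()
ctrl.movel(deck([0,Y,.022]),max_speed=.06); ctrl.pause(.3); f0=st("near")["contact_force"][2]
for z in (.019,.017,.0155,.0142,.0130,.0118,.0106):
    ctrl.movel(deck([0,Y,z]),max_speed=.03); ctrl.pause(.1); s=st("z"); print(todeck(s["tcp_pos"]).round(4))
    if s["contact_force"][2]-f0>4: break
ctrl.pause(.4); st()
im,d=vision.grab_frame("scene"); cv2.imwrite("pics/lay.png",im); X=cloud("scene",d); D=(X-C)@RD
hsv=cv2.cvtColor(im,cv2.COLOR_BGR2HSV)
m=(cv2.inRange(hsv,(20,120,80),(35,255,255))>0)&(d>0)&(abs(D[...,0])<.1)&(abs(D[...,1]+.03)<.03)&(D[...,2]>.008)&(D[...,2]<.02)
Q=D[m]; print(m.sum(),Q.mean(0).round(4),cv2.minAreaRect((Q[:,:2]*1000).astype(np.float32)))
E
```

```text
over 20.41 [ 0.5418 -0.2598  0.23  ] w 0.0584 gf 65.0 F [-1.3  0.  -4.5]
 21.73 [ 0.5411 -0.2467  0.0914] w 0.0581 gf 65.0 F [ 1.4 -0.4 -5.4]
near 22.81 [ 0.5404 -0.2425  0.0531] w 0.0586 gf 65.0 F [ 0.3 -0.  -4.3]
z 23.16 [ 0.5402 -0.2421  0.0498] w 0.058 gf 65.1 F [-0.6  0.7 -4.9]
[-0.      0.012   0.0189]
z 23.51 [ 0.5403 -0.2418  0.0478] w 0.0582 gf 65.1 F [-0.4  0.3 -4.6]
[-0.     0.012  0.017]
z 23.86 [ 0.5403 -0.2417  0.0464] w 0.0584 gf 65.1 F [-0.5 -0.2 -4.1]
[-0.      0.012   0.0155]
z 24.21 [ 0.5405 -0.2417  0.0456] w 0.0584 gf 65.5 F [-1.4  0.8  3.5]
[0.0002 0.0119 0.0147]
 24.61 [ 0.5405 -0.2417  0.0456] w 0.0582 gf 65.6 F [-1.9 -0.7  5.8]
344 [ 0.0319 -0.0327  0.0148] ((29.369121551513672, -32.495635986328125), (63.49353790283203, 22.20962905883789), 0.39705225825309753)
```

View pics/lay.png

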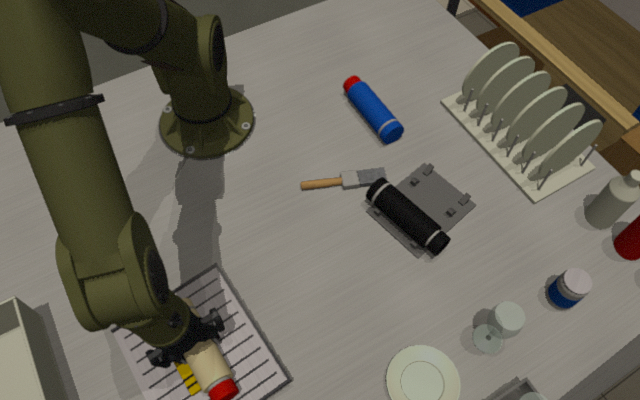

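The flask is down at the expected height and about 3 mm uphill of the chock. Its red cap is at (222,388), with the yellow bar just below it at (187,377). The black flask hasn't moved, so I'll release, withdraw and check.

```bash
python3 - <<'E'
from h import *
ctrl.ungrasp(); ctrl.pause(.3); st("open")
ctrl.movel(deck([0,.012,.12]),max_speed=.1)
ctrl.movel([.50,.12,.30],max_speed=.25)
ctrl.movel([.44,.40,.30],q(down(np.pi/2+.222)),max_speed=.3); st("away")
for c in("top","scene"):
    im,d=vision.grab_frame(c); X=cloud(c,d); D=(X-C)@RD
    if c=="scene": cv2.imwrite("pics/end.png",cv2.resize(im[240:400,90:320],None,fx=3,fy=3))
    hsv=cv2.cvtColor(im,cv2.COLOR_BGR2HSV); ok=(d>0)&(abs(D[...,0])<.13)&(abs(D[...,1])<.11)
    m=(cv2.inRange(hsv,(20,120,80),(35,255,255))>0)&ok&(D[...,2]>.008)&(D[...,2]<.02)
    Q=D[m]; print(c,"chock",m.sum(),Q.mean(0).round(4),cv2.minAreaRect((Q[:,:2]*1000).astype(np.float32)))
    F=D[ok&(D[...,2]>.035)&(D[...,2]<.075)]; s,e,r=flask(F); print("flask",s.round(4),e.round(4),r)
E
```

```text
open 25.35 [ 0.5403 -0.2416  0.0451] w 0.0856 gf 0.0 F [-0.5  0.6 -0.8]
away 29.43 [0.4411 0.3981 0.2998] w 0.0856 gf 0.0 F [ 0.1 -0.3  0.3]
top chock 60 [ 0.0059 -0.04    0.0137] ((0.30620574951171875, -40.250946044921875), (116.49270629882812, 5.879382133483887), 0.6820957660675049)
flask [-6.0000e-04  8.0000e-03  3.1192e+00  2.9200e-02] [-0.1049  0.0941] 0.001561634638839081
scene chock 556 [ 0.0034 -0.0342  0.0149] ((1.3125572204589844, -34.525108337402344), (18.572214126586914, 119.92915344238281), 89.64710998535156)
flask [0.0091 0.0074 3.1212 0.0302] [-0.0972  0.1013] 0.0018210219495936055
```

View pics/end.png

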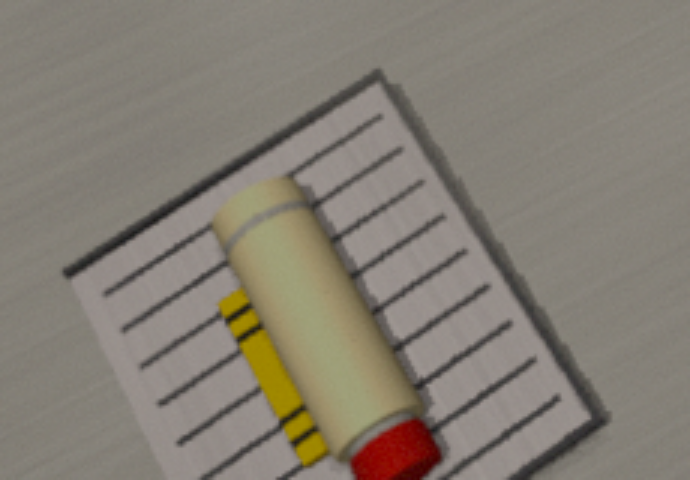

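The flask rests against the chock, its axis at y = +0.008 and about 38 mm from the bar's middle line. Both lie across the slope near the centre line, so I'm handing in.

```bash
python3 -c "
from station import ticket
print(ticket.close_job())"
```

```text
the job is handed in; nothing more can be done
None
```

The job is handed in, with no verdict reported back: the chock is across the board about 30 mm below its middle, the cream flask rests against its uphill side, and the black flask was not touched.

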